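# Open the flux tin under the screwdriver rack

## Task

Open the flux tin that stands half under the screwdriver rack: lift its loose lid off by the knob and lay it, knob up and with no part hanging over the edge, on the grey radio panel that tops the work stand. Bring the lid gently down until it rests on the panel before you let go, never press it down hard, do not bump the rack, and leave the tin and everything else where they are.

Things in the scene. Friction and masses are not known exactly. Their poses are not given: they have to be found in the camera images.
- rack: Fixed wooden rack with five screwdrivers in its board. Origin on the bench below the middle of the board's front edge; x to the rack's back (away from the robot), y along the board, z up. Board 490 mm long, x 0 to 90 mm, underside 185, top 203 mm above the bench. Handles rise to 300 mm, shafts hang 65 mm below the board, at x = 35. Uprights at y = -235 and 235, x 45 to 90.
- board_edge (a point): Middle of the lower front edge of the rack's board, axes as the rack. Two tins stand under this edge, 90 to 110 mm left and right of it, either way round. The flux tin's knob stands only 8 to 16 mm in front of the edge: an upright gripper hits the board. Come from the front (along rack +x), tool tilted 28 to 45 degrees, a finger on either side of the knob along rack y; draw the lid out forwards.
- tin: The flux tin: round open steel tin, outer diameter 104 mm, 72 mm high, 0.5 to 1 kg, loose on the bench. Origin at the centre of its underside, z up. It must stay put.
- lid: The tin's loose round steel lid, 0.1 to 0.2 kg with its knob. Origin on its axis at the lower edge of its skirt, z up through the knob. 116 mm across, 14 mm high without the knob; inside, a recess 110 mm wide and 10 mm deep goes over the tin's rim with 3 mm of play, so it is free after rising 10 mm. On the tin its origin is 62 mm above the bench.
- knob: The lid's knob, fixed to it: an upright round wooden cylinder 28 mm in diameter and 40 mm high. Origin at the centre of its foot, on the lid's upper face (14 mm above the lid's origin); its top is at z = 40 mm.
- stand: Work stand, fixed. Origin on the bench at the centre of its 100 mm square foot, z up. Centred above it lies the level grey radio back panel, 180 mm (stand's x) by 200 mm (stand's y). It is clamped at a different height each time: its upper face is 64 to 104 mm above the bench, not reported: feel (or see) it. It is sprung: firm to about 4 N, then gives about 1.5 N per mm for 12 mm.
- flat_tin: Bystander: a smaller closed steel tin without knob, 83 mm across, 67 mm high, under the rack beside the flux tin. Origin at the centre of its underside.
- torch: Bystander: plastic torch lying along its x, 172 mm long, head 60 mm across and high, toggle reaching 66 mm. Origin on the bench below its middle.
- meter: Bystander: multimeter lying flat, 150 x 78 mm, 40 mm high. Origin at the centre of its underside.
- jar: Bystander: screw jar, 68 mm across, 85 mm high. Origin at the centre of its underside.
- spare_driver: Bystander: loose screwdriver, 190 mm long along its x, lying on the bench beside the stand. Origin about its middle.
- spool: Bystander: solder spool, 64 mm across, 58 mm high, upright. Origin at the centre of its underside.
- pliers: Bystander: pliers lying flat, 150 mm long along its x, 16 mm high.
Mind the look-alikes: they are no part of the job. What is shaped like the lid but blue or yellow is not meant. Leave any blue or turquoise look-alike of the tin alone.

How it is judged:
By the outcome, as a careful person would: the job done as asked, in the order asked, and still so for the second after the job is handed in, with the robot touching nothing.
It also fails if it takes over 58 s, if anything falls off the work surface, if the arm or the gripper's body presses on something with over 40 N, if the wrist force passes 120 N, or if a joint passes its speed limit or range.

## Robot

A 7-joint arm with a two-finger parallel gripper is mounted at the origin on the work surface. World frame = base frame: x ahead of the robot, y to its left, z up, the work surface at z = 0. Lengths are in m, angles in degrees, forces in N, time in s.
With the tool pointing down it reaches from about 0.4 to 0.875 m from the base axis. Payload 19.3 kg.
Tool frame: the origin (TCP) lies midway between the tips of the shut fingers; the grasp point (between the pads) lies 19 mm behind it; z points along the fingers, y is the line along which they close (so a half turn about z gives the same grasp; the last joint's range is limited). The gripper opens to 85 mm and grips with 20 to 120 N. Pads are 22 mm wide; open, the fingers measure 114 mm over their backs; the gripper's body (76 mm by 85 mm) begins 54 mm behind the grasp point. The pads swing forward as they close: fully open they stand 13 mm farther back than shut.
Start: joints at [-71.631, 29.874, -2.08, 91.645, 1.215, 58.505, -6.463], TCP at [0.238, 0.578, 0.231] pointing down, gripper open.
Joint ranges: [-166.77, 166.77], [-17.47, 122.26], [-85.68, 81.53], [9.62, 139.38], [-72.42, 252.41], [9.2, 110.78], [-144.41, 144.41]. Speed limits (degrees/s): [108.29, 108.29, 136.94, 136.94, 172.46, 172.46, 172.46].

## Interface

Orientations are given as [roll, pitch, yaw] about the fixed x, y, z axes, in that order (R = Rz(yaw) Ry(pitch) Rx(roll)).
In Python, from cell import state, get_image, camera_model, finish_job, recognise, place_of gives the robot as it stands. The module is installed in compiled form; this text tells all that it offers.
- The arm moves only by the tool apply_moves, never from a script. Its argument "motion" is a list of rows, each a list of 6 numbers: the shift along the tool's x, y, z in m, then the turn, a rotation vector about the tool's x, y, z in rad. A call has 1 to 10 rows; each row shifts and turns the commanded pose from where the row before left it, along the tool's axes as they then stand; what a row does not reach is not made up. A row lasts 1/8 s, in which the tool goes at most 62.5 mm and 10.7 degrees, less where a joint would pass 70% of its speed; a pose out of reach is approached as far as the arm can. A call with a gripper value outside its range is refused whole. "claw" is the closure, from -1 (fully open) to 1 (shut), set as the call begins (left out, the last holds). The fingers move at their own pace and stop on an object; the grip force is fixed at half the most. Time passes only in rows, so rows that do not move let the fingers close. It gives the time, the measured TCP pose, the force, the opening and the grip force at its end, in the units of the state.
- state(): the state, without advancing time (a new reading comes with each control period).
- get_image(name): name is "side" or "top" or "wrist"; returns (picture, depth): 480x640x3 uint8, red, green, blue; 480x640 float32, m along the optical axis (not along the pixel's ray), 0 where there is no reading.
- camera_model(name): a dict with "fx", "fy", "cx", "cy" (pixels), "k1" (the pictures are not rectified: a ray, as slopes to the right and down, at radius r is drawn at 1 + k1 r^2 times it, then the intrinsics apply), "R" (3x3) and "t" (3): a world point X has camera coordinates R X + t. Camera axes: x right, y down, z forward; pixel columns grow to the right and rows downward; lengths in m; the calibration is good to about 2 mm. A picture is of the moment at which its call begins: read the wrist's pose just before it. camera_model takes no time and is no camera call; for the wrist camera it gives the pose at the moment of the call.
- finish_job(): hands the job in; it is judged then, once.
Trained networks look in the newest picture that a camera, given by its name, has taken for a name from the list of things; names that differ only in an ending like _2 or _b are one class to them, and where a whole thing is asked for, a point or a joint stands for the part that bears it (a point fixed in the world has none). Each returns a list of dicts, best first, with "conf" (0 to 1); they miss things now and then, are a little off and sometimes report something else, mostly with a low value. They report only what shows in the picture. A call takes as long as a camera call. They do not tell look-alikes from the thing itself.
- recognise(camera, name): "location" ([x, y, z] in m, in world coordinates, good to about 4 mm: the middle of the surface that is visible of it).
- place_of(camera, name): "location" ([x, y, z] in m, in world coordinates, good to about 4 mm: a listed point, or the origin of a listed thing).
The state is a dict: "time": time; "q": joint angles; "qvel": joint speeds; "tau": joint torques, N m; "tool_pos": TCP position; "tcp_rot": TCP orientation; "contact_force": force on the tool from outside, world axes, zero at the start; "ft_torque": the same for the moment, N m; "width": finger opening in m; "finger_force": force on a finger pad.
Only numpy, scipy, OpenCV 4.12 (cv2) and the standard library are available. Lean on these libraries where they do the work, as an engineer would, in place of code of your own. Each camera call takes 0.05 s, during which the arm holds its last target. There are 200 camera calls.

## Working session

There is one attempt and no reset: what is moved stays moved. The work goes in short steps, Python scripts to look and compute and a tool call to move; the robot and the scene stay as the last step left them, time stands still between calls to the robot, and variables do not carry over. Pictures are saved under pics/ and viewed, at most 10 in all, crops included, and the job is handed in when it is done.

Besides the shell and the picture viewer there is one more tool, called after "Request:" as name([rows], argument=value, ...), one row to a line, values as JSON. apply_moves: Moves the arm, as the interface text tells. Its arguments: {"type":"object","properties":{"motion":{"type":"array"},"claw":{"type":"number"}},"required":["motion"]}

```bash
mkdir -p pics; cat > h.py <<'E'
import numpy as np, cv2
from cell import *
from scipy.spatial.transform import Rotation as Ro
def snap(n,f=None):
    m=camera_model(n); p,d=get_image(n)
    if f: cv2.imwrite('pics/'+f,p[:,:,::-1])
    return p,d,m
def world(m,d):
    v,u=np.mgrid[0:480,0:640].astype(float)
    K=np.array([[m['fx'],0,m['cx']],[0,m['fy'],m['cy']],[0,0,1]])
    xd=(u-m['cx'])/m['fx'];yd=(v-m['cy'])/m['fy'];x,y=xd.copy(),yd.copy()
    for _ in range(8):
        s=1+m['k1']*(x*x+y*y);x=xd/s;y=yd/s
    P=np.stack([x*d,y*d,d],-1)
    W=(P-np.array(m['t']))@np.array(m['R'])
    W[d<=0]=np.nan
    return W
def proj(m,X):
    c=np.array(m['R'])@np.array(X)+np.array(m['t']);x,y=c[:2]/c[2];s=1+m['k1']*(x*x+y*y)
    return (m['fx']*x*s+m['cx'],m['fy']*y*s+m['cy'])
E
python3 - <<'E'
from h import *
s=state();print(s['time'],s['tool_pos'],s['tcp_rot'],s['contact_force'])
for c in('side','top'):
    p,d,m=snap(c,c+'1.png');
    for n in('rack','board_edge','tin','lid','knob','stand','flat_tin'):
        for r in place_of(c,n)[:4]:
            print(c,n,np.round(r['location'],3),round(r['conf'],2),np.round(proj(m,r['location'])))
E
```

```text
0.0 [0.2379752  0.57756366 0.23073534] [-1.79935064e+02  3.63459652e-03  1.57606965e+02] [-0.37253164 -0.00313639  0.2124176 ]
side board_edge [0.621 0.158 0.185] 0.77 [341. 198.]
side tin [ 0.732 -0.163 -0.   ] 0.97 [416. 292.]
side tin [0.601 0.254 0.002] 0.65 [323. 224.]
side tin [0.245 0.475 0.001] 0.59 [209. 215.]
side lid [0.354 0.573 0.001] 0.89 [230. 192.]
side lid [0.314 0.335 0.   ] 0.61 [240. 233.]
side knob [0.604 0.255 0.073] 0.63 [324. 208.]
side knob [0.355 0.568 0.017] 0.5 [230. 189.]
side knob [0.306 0.338 0.016] 0.45 [237. 230.]
side knob [ 0.43  -0.02  -0.003] 0.21 [310. 292.]
side stand [ 0.506 -0.251  0.   ] 0.96 [366. 337.]
side flat_tin [ 0.631  0.052 -0.002] 0.77 [356. 258.]
side flat_tin [0.601 0.253 0.063] 0.41 [323. 211.]
top rack [ 0.512 -0.253  0.003] 0.16 [424. 228.]
top board_edge [0.624 0.163 0.184] 0.64 [264. 178.]
top tin [0.246 0.477 0.001] 0.87 [158. 332.]
top tin [ 0.73  -0.157 -0.001] 0.77 [386. 151.]
top tin [ 0.421 -0.515 -0.001] 0.39 [521. 258.]
top lid [0.602 0.261 0.06 ] 0.86 [233. 197.]
top lid [0.353 0.57  0.001] 0.72 [124. 294.]
top lid [ 0.309  0.341 -0.001] 0.68 [208. 308.]
top knob [0.309 0.335 0.016] 0.54 [209. 308.]
top knob [0.357 0.572 0.015] 0.51 [122. 292.]
top knob [0.6   0.254 0.074] 0.49 [235. 196.]
top knob [ 0.429 -0.019  0.002] 0.4 [339. 260.]
top flat_tin [ 0.626  0.052 -0.002] 0.91 [311. 190.]
```

View pics/side1.png

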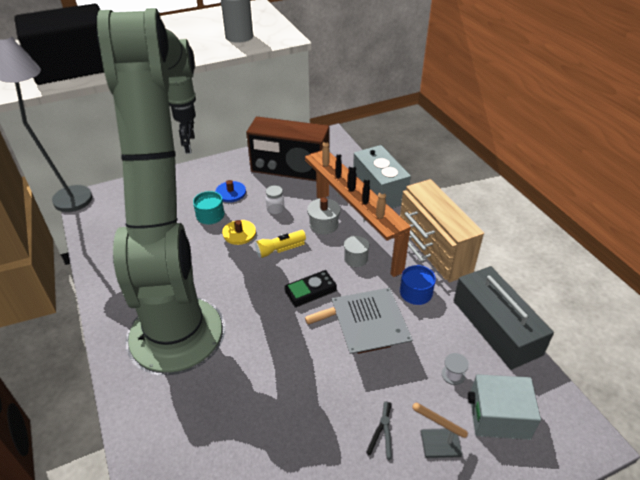

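View pics/top1.png

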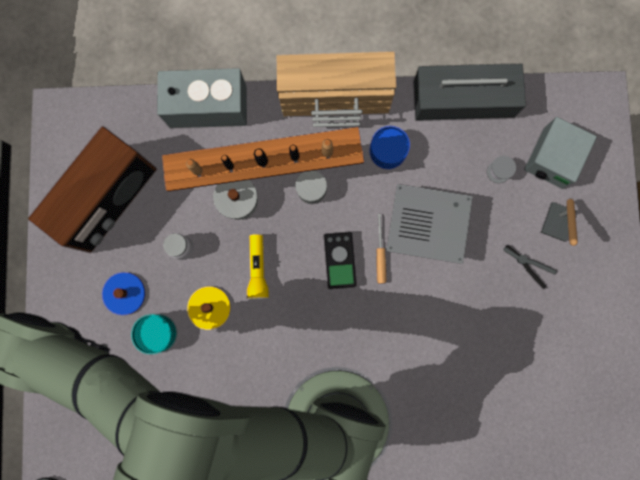

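The candidates in the top image are:
- Grey lid with brown knob under the rack: (235,197), side (323,210)
- Blue lid: (124,292)
- Yellow lid: (208,308)
- Turquoise tin: (154,333)
- Blue tin: (389,147)
- Flat grey tin without knob: (311,187)

I choose the grey knobbed one at (235,197). The grey panel is at (430,222).

```bash
python3 - <<'E'
from h import *
ims=[]
for c,cr in(('top',(200,150,330,240)),('side',(290,140,420,230))):
    p,d,m=snap(c);W=world(m,d)
    x0,y0,x1,y1=cr; ims.append(cv2.resize(p[y0:y1,x0:x1],None,fx=5.0,fy=3.3*1,interpolation=2) if 0 else cv2.resize(p[y0:y1,x0:x1],(400,277)))
    hsv=cv2.cvtColor(p,cv2.COLOR_RGB2HSV).astype(int)
    X,Y,Z=W[...,0],W[...,1],W[...,2]
    # panel
    k=(abs(X-.51)<.16)&(abs(Y+.25)<.16)&(Z>.055)&(Z<.115)
    kk=k&(hsv[...,1]<60)
    pts=W[kk]; print(c,'panel n',len(pts),'z med',np.median(pts[:,2]),np.percentile(pts[:,2],[5,95]))
    r=cv2.minAreaRect(pts[:,:2].astype(np.float32)*1000);print(r)
    # board top
    k=(abs(Z-.203)<.008)&(X>.55)&(X<.8)&(Y>-.15)&(Y<.5)
    pts=W[k];r=cv2.minAreaRect(pts[:,:2].astype(np.float32)*1000);print('board',len(pts),np.median(pts[:,2]),r)
    # front edge fit: min x along bins of y
    # knob
    k=(np.hypot(X-.602,Y-.256)<.04)&(Z>.085)&(Z<.14);pts=W[k]
    print('knob',len(pts),np.percentile(pts,[3,50,97],axis=0).round(4).tolist())
    k=(np.hypot(X-.602,Y-.256)<.07)&(Z>.068)&(Z<.083);pts=W[k]
    print('lid',len(pts),np.percentile(pts,[2,50,98],axis=0).round(4).tolist())
cv2.imwrite('pics/crop.png',np.hstack(ims)[:,:,::-1])
E
```

```text
top panel n 5272 z med 0.08892975765186245 [0.08255422 0.09505852]
((513.16748046875, -255.8038330078125), (201.90435791015625, 182.26791381835938), 78.85529327392578)
board 6371 0.20318160145333705 ((666.0972900390625, 201.2703094482422), (106.63017272949219, 561.7981567382812), 4.721839904785156)
knob 118 [[0.5863, 0.24, 0.0863], [0.5982, 0.2517, 0.1136], [0.6117, 0.2682, 0.1234]]
lid 1164 [[0.5471, 0.2, 0.0691], [0.5917, 0.2499, 0.076], [0.6378, 0.3066, 0.0822]]
side panel n 3562 z med 0.08860900966478996 [0.08375474 0.0934758 ]
((514.0721435546875, -256.04541015625), (204.92684936523438, 180.6375732421875), 78.61119842529297)
board 2075 0.2030981335214867 ((664.2960815429688, 206.29087829589844), (103.19376373291016, 583.58642578125), 5.786324977874756)
knob 88 [[0.5868, 0.2341, 0.0872], [0.5993, 0.2448, 0.1079], [0.6126, 0.2586, 0.1191]]
lid 498 [[0.5474, 0.1952, 0.0693], [0.5941, 0.2417, 0.0758], [0.6536, 0.3032, 0.0825]]
```

View pics/crop.png

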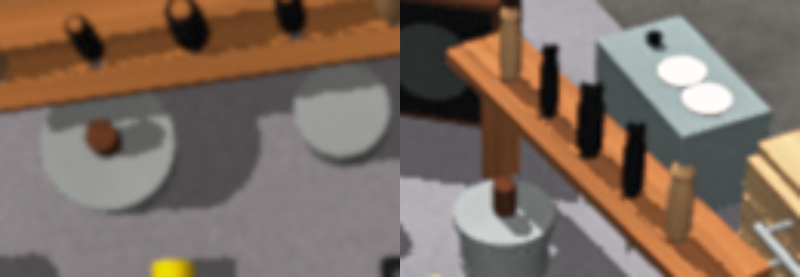

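The crop confirms the choice: a grey lid with a brown knob, its rear under the board's front edge, and the knob just in front of the edge. Next I work out the rack yaw and a pre-grasp move.

```bash
cat >> h.py <<'E'
def tool(psi,tilt):
    a,t=np.radians([psi,tilt]);y=np.array([-np.sin(a),np.cos(a),0]);z=np.array([np.sin(t)*np.cos(a),np.sin(t)*np.sin(a),-np.cos(t)])
    return np.stack([np.cross(y,z),y,z],1)
def plan(p1,R1,n,p0=None,R0=None):
    s=state()
    if p0 is None: p0=np.array(s['tool_pos']);R0=Ro.from_euler('xyz',s['tcp_rot'],degrees=True).as_matrix()
    w=np.round(Ro.from_matrix(R0.T@R1).as_rotvec()/n,3);p=np.array(p0);R=R0.copy();out=[]
    for i in range(n):
        sh=np.round(R.T@((np.array(p1)-p)/(n-i)),4);out.append([*sh.tolist(),*w.tolist()])
        p=p+R@sh;R=R@Ro.from_rotvec(w).as_matrix()
    for i in range(0,n,10): print(str(out[i:i+10]).replace(' ',''))
    return p,R
E
python3 - <<'E'
from h import *
p,d,m=snap('top');W=world(m,d);k=(abs(W[...,2]-.203)<.006)
P=W[k];P=P[(P[:,0]>.55)&(P[:,0]<.75)]
e=[]
for y in np.arange(.0,.36,.01):
    q=P[abs(P[:,1]-y)<.005]
    if len(q)>5:e.append((y,np.percentile(q[:,0],3)))
e=np.array(e);f=np.polyfit(e[:,0],e[:,1],1);print('edge slope deg',np.degrees(np.arctan(-f[0])),'x at y=.253',np.polyval(f,.253),np.std(e[:,1]-np.polyval(f,e[:,0])))
psi=np.degrees(np.arctan(-f[0]))
R=tool(psi,40);G=np.array([.600,.253,.103]);T=G+.019*R[:,2]-.12*R[:,2]
print(T);r=plan([.40,.42,.26],R,12);plan(T,R,8,*r)
E
```

```text
edge slope deg 6.632144637804097 x at y=.253 0.6151507232798324 0.0008049659111766718
[0.5355129  0.24550192 0.18037049]
[[-0.0175,-0.007,-0.0024,-0.015,-0.057,-0.04],[-0.0173,-0.0077,-0.0015,-0.015,-0.057,-0.04],[-0.017,-0.0084,-0.0007,-0.015,-0.057,-0.04],[-0.0167,-0.009,0.0002,-0.015,-0.057,-0.04],[-0.0163,-0.0097,0.001,-0.015,-0.057,-0.04],[-0.0158,-0.0104,0.0017,-0.015,-0.057,-0.04],[-0.0153,-0.011,0.0025,-0.015,-0.057,-0.04],[-0.0147,-0.0117,0.0032,-0.015,-0.057,-0.04],[-0.014,-0.0123,0.0038,-0.015,-0.057,-0.04],[-0.0132,-0.0129,0.0044,-0.015,-0.057,-0.04]]
[[-0.0125,-0.0134,0.0049,-0.015,-0.057,-0.04],[-0.0116,-0.0141,0.0054,-0.015,-0.057,-0.04]]
[[-0.0047,-0.0236,0.0168,0.0,0.0,-0.001],[-0.0046,-0.0236,0.0168,0.0,0.0,-0.001],[-0.0046,-0.0236,0.0168,0.0,0.0,-0.001],[-0.0046,-0.0236,0.0168,0.0,0.0,-0.001],[-0.0046,-0.0236,0.0168,0.0,0.0,-0.001],[-0.0046,-0.0236,0.0168,0.0,0.0,-0.001],[-0.0045,-0.0237,0.0168,0.0,0.0,-0.001],[-0.0045,-0.0236,0.0169,0.0,0.0,-0.001]]
```

Request:
apply_moves([
  [-0.0175,-0.007,-0.0024,-0.015,-0.057,-0.04],
  [-0.0173,-0.0077,-0.0015,-0.015,-0.057,-0.04],
  [-0.017,-0.0084,-0.0007,-0.015,-0.057,-0.04],
  [-0.0167,-0.009,0.0002,-0.015,-0.057,-0.04],
  [-0.0163,-0.0097,0.001,-0.015,-0.057,-0.04],
  [-0.0158,-0.0104,0.0017,-0.015,-0.057,-0.04],
  [-0.0153,-0.011,0.0025,-0.015,-0.057,-0.04],
  [-0.0147,-0.0117,0.0032,-0.015,-0.057,-0.04],
  [-0.014,-0.0123,0.0038,-0.015,-0.057,-0.04],
  [-0.0132,-0.0129,0.0044,-0.015,-0.057,-0.04],
], claw=-1)

```text
time: 2.2
tool_pos: [0.3734, 0.446, 0.2554]
tcp_rot: [178.0, 33.6, -179.3]
contact_force: [-0.0, 0.5, -0.7]
width: 0.0857
finger_force: 0.0
```

Request:
apply_moves([
  [-0.0125,-0.0134,0.0049,-0.015,-0.057,-0.04],
  [-0.0116,-0.0141,0.0054,-0.015,-0.057,-0.04],
  [0,0,0,0,0,0],
])

```text
time: 2.58
tool_pos: [0.4001, 0.419, 0.2598]
tcp_rot: [179.7, 40.1, -173.8]
contact_force: [0.0, 1.5, 0.1]
width: 0.0853
finger_force: 0.0
```

Request:
apply_moves([
  [-0.0047,-0.0236,0.0168,0,0,0],
  [-0.0047,-0.0236,0.0168,0,0,0],
  [-0.0047,-0.0236,0.0168,0,0,0],
  [-0.0047,-0.0236,0.0168,0,0,0],
  [-0.0047,-0.0236,0.0168,0,0,0],
  [-0.0047,-0.0236,0.0168,0,0,0],
  [-0.0047,-0.0236,0.0168,0,0,0],
  [0,0,0,0,0,0],
])

```text
time: 3.58
tool_pos: [0.5201, 0.266, 0.1904]
tcp_rot: [179.7, 40.1, -174.0]
contact_force: [0.7, 0.3, -0.2]
width: 0.0854
finger_force: 0.0
```

```bash
python3 - <<'E'
from h import *
s=state();print(s['tool_pos'],s['tcp_rot'],s['q'])
p,d,m=snap('wrist','w1.png');W=world(m,d)
for n in('knob','lid','board_edge','tin'):
    for r in place_of('wrist',n)[:2]: print(n,np.round(r['location'],4),round(r['conf'],2),np.round(proj(m,r['location'])))
X,Y,Z=W[...,0],W[...,1],W[...,2]
hsv=cv2.cvtColor(p,cv2.COLOR_RGB2HSV).astype(int)
k=(np.hypot(X-.602,Y-.256)<.04)&(Z>.082)&(Z<.125);q=W[k];print(len(q),np.percentile(q,[1,50,99],axis=0).round(4).tolist())
if len(q)>50:
    from scipy.optimize import least_squares
    q2=q[(q[:,2]<.112)]
    f=least_squares(lambda c:np.hypot(q2[:,0]-c[0],q2[:,1]-c[1])-.014,[.6,.253],loss='soft_l1',f_scale=.001);print('axis',f.x,len(q2),np.abs(f.fun).mean())
k=(np.hypot(X-.602,Y-.256)<.065)&(Z>.066)&(Z<.083);q=W[k];print('lid z',len(q),np.percentile(q,[1,50,99],axis=0).round(4).tolist())
E
```

```text
[0.5200839  0.2659628  0.19041182] [ 179.67125062   40.13877357 -174.02228877] [-64.05812143  23.11637049  21.85822775 131.761002   108.83560144
  16.88430598 -55.10047574]
knob [0.6032 0.2528 0.0781] 0.94 [291. 219.]
lid [0.5966 0.2553 0.0622] 0.87 [296. 197.]
board_edge [0.6232 0.1572 0.187 ] 0.65 [125. 373.]
tin [0.6082 0.2527 0.0054] 0.94 [294. 154.]
2189 [[0.5866, 0.2409, 0.0826], [0.5912, 0.2538, 0.1061], [0.6116, 0.2673, 0.1166]]
axis [0.60179835 0.25407223] 1387 0.0004353249473704052
lid z 12351 [[0.5435, 0.2002, 0.0668], [0.5803, 0.2518, 0.0759], [0.6475, 0.3072, 0.08]]
```

View pics/w1.png

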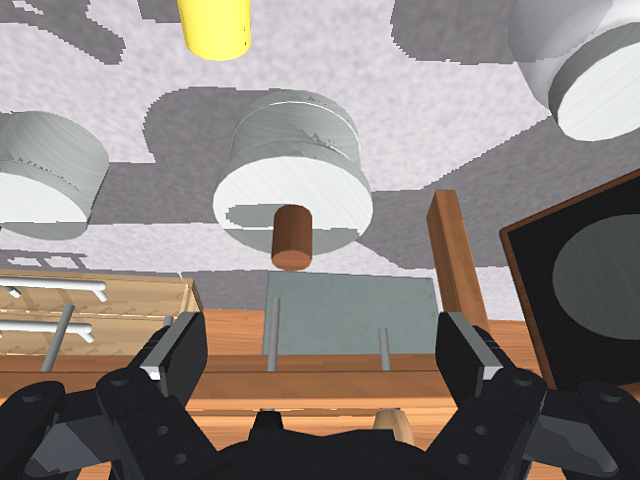

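```bash
python3 - <<'E'
from h import *
s=state();R=Ro.from_euler('xyz',s['tcp_rot'],degrees=True).as_matrix();p0=np.array(s['tool_pos'])
m=camera_model('wrist');print('cam in tool',R.T@(-np.array(m['R']).T@np.array(m['t'])-p0))
G=np.array([.6018,.2541,.101]);T=G+.019*R[:,2];print(T,R.T@(T-p0))
E
```

```text
cam in tool [ 0.07266142 -0.00019543 -0.14261895]
[0.6139626  0.25555336 0.08647558] [-0.00420447 -0.02424791  0.13992611]
```

Request:
apply_moves([
  [-0.002,-0.012,0,0,0,0],
  [-0.0022,-0.0122,0,0,0,0],
  [0,0,0.02,0,0,0],
  [0,0,0.02,0,0,0],
  [0,0,0.02,0,0,0],
  [0,0,0,0,0,0],
])

```text
time: 4.58
tool_pos: [0.563, 0.2484, 0.1466]
tcp_rot: [179.7, 40.1, -173.8]
contact_force: [0.4, -0.3, -0.2]
width: 0.0856
finger_force: 0.0
```

```bash
python3 - <<'E'
from h import *
s=state();p0=np.array(s['tool_pos']);R=Ro.from_euler('xyz',s['tcp_rot'],degrees=True).as_matrix();print(p0,s['tcp_rot'],s['contact_force'],s['q'][5])
p,d,m=snap('wrist','w2.png');W=world(m,d);X,Y,Z=W[...,0],W[...,1],W[...,2]
from scipy.optimize import least_squares
q2=W[(np.hypot(X-.602,Y-.254)<.03)&(Z>.082)&(Z<.112)]
f=least_squares(lambda c:np.hypot(q2[:,0]-c[0],q2[:,1]-c[1])-.014,[.6,.253],loss='soft_l1',f_scale=.001);print('axis',f.x,len(q2))
q=W[(np.hypot(X-.602,Y-.254)<.05)&(np.hypot(X-.602,Y-.254)>.02)&(Z>.068)&(Z<.083)];print('lidz',np.median(q[:,2]))
G=np.array([*f.x,.101]);T=G+.019*R[:,2];print(R.T@(T-p0))
E
```

```text
[0.56300959 0.24837145 0.14658749] [ 179.70666365   40.07123516 -173.79860627] [ 0.40852009 -0.26171401 -0.22744854] 20.237333698647443
axis [0.60164977 0.25392527] 2345
lidz 0.07590342998770624
[-0.0005088   0.00104008  0.07900655]
```

Request:
apply_moves([
  [-0.0005,0.001,0.019,0,0,0],
  [0,0,0.02,0,0,0],
  [0,0,0.015,0,0,0],
  [0,0,0.015,0,0,0],
  [0,0,0.01,0,0,0],
  [0,0,0,0,0,0],
])

```text
time: 5.38
tool_pos: [0.6139, 0.2548, 0.0867]
tcp_rot: [179.7, 40.1, -173.8]
contact_force: [-0.3, 0.2, 0.2]
width: 0.0857
finger_force: 0.0
```

Request:
apply_moves([
  [0,0,0,0,0,0],
  [0,0,0,0,0,0],
  [0,0,0,0,0,0],
  [0,0,0,0,0,0],
  [0,0,0,0,0,0],
  [0,0,0,0,0,0],
], claw=1)

```text
time: 6.12
tool_pos: [0.6139, 0.2553, 0.0876]
tcp_rot: [179.7, 40.2, -173.8]
contact_force: [-2.2, 0.3, 6.5]
width: 0.0269
finger_force: 58.8
```

Request:
apply_moves([
  [-0.0013,0,-0.0015,0,0,0],
  [-0.0019,0,-0.0023,0,0,0],
  [-0.0019,0,-0.0023,0,0,0],
  [-0.0019,0,-0.0023,0,0,0],
  [-0.0019,0,-0.0023,0,0,0],
  [0,0,0,0,0,0],
])

```text
time: 6.88
tool_pos: [0.6138, 0.2552, 0.1013]
tcp_rot: [179.7, 40.1, -173.8]
contact_force: [-0.5, 0.7, -0.7]
width: 0.0266
finger_force: 59.2
```

```bash
python3 - <<'E'
from h import *
s=state();print(s['contact_force'],s['ft_torque'],s['width'],s['finger_force'])
p,d,m=snap('wrist','w3.png')
E
```

```text
[-0.45480308  0.70248901 -0.74219318] [-0.12591385  0.84217344 -0.00242658] 0.0266448992551679 59.15399193763733
```

View pics/w3.png

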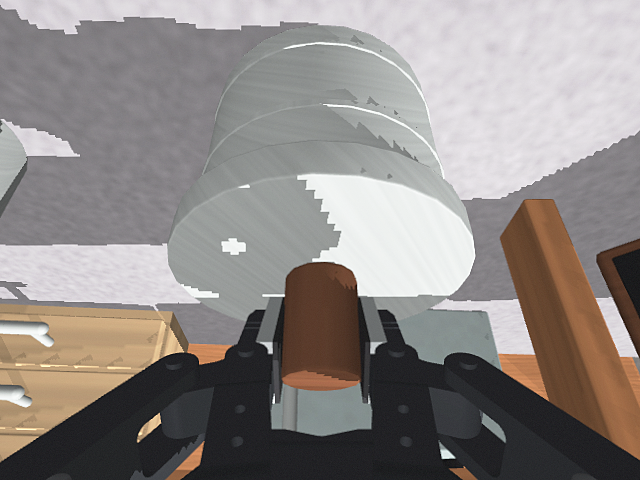

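The wrist view shows the knob between the pads at (320,325) and the lid above the tin. I check the lid's height and tilt from depth.

```bash
cat >> h.py <<'E'
def lidplane(seed,zlo,zhi):
    p,d,m=snap('wrist');W=world(m,d);X,Y,Z=W[...,0],W[...,1],W[...,2]
    r=np.hypot(X-seed[0],Y-seed[1]);q=W[(r<.056)&(r>.022)&(Z>zlo)&(Z<zhi)]
    A=np.c_[q[:,:2]-seed[:2],np.ones(len(q))]
    for _ in range(4):
        f=np.linalg.lstsq(A,q[:,2],rcond=None)[0];e=abs(A@f-q[:,2]);k=e<max(.001,2*np.median(e));q=q[k];A=A[k]
    print('lid top z',f[2],'slopes deg',np.degrees(np.arctan(f[:2])),len(q));return f
E
python3 - <<'E'
from h import *
lidplane(np.array([.6017,.2539]),.07,.11)
E
```

```text
lid top z 0.08928603437419735 slopes deg [-0.11695874 -0.00017439] 25852
```

Request:
apply_moves([
  [0.0057,0,-0.0087,0,0,0],
  [0.0057,0,-0.0087,0,0,0],
  [0.0075,0,-0.0115,0,0,0],
  [0.0075,0,-0.0115,0,0,0],
  [0.0075,0,-0.0115,0,0,0],
  [0.0075,0,-0.0115,0,0,0],
  [-0.0013,0,-0.0175,0,0,0],
  [-0.0096,0,-0.0115,0,0,0],
  [-0.0096,0,-0.0115,0,0,0],
  [0,0,0,0,0,0],
])

```text
time: 8.22
tool_pos: [0.5312, 0.246, 0.1681]
tcp_rot: [179.6, 40.2, -173.9]
contact_force: [-0.8, -0.4, -1.1]
width: 0.0263
finger_force: 59.2
```

```bash
python3 - <<'E'
from h import *
s=state();print(s['q'],s['contact_force'],s['width'])
p0=np.array(s['tool_pos']);R=Ro.from_euler('xyz',s['tcp_rot'],degrees=True).as_matrix()
c=p0-np.array([.0138*.643/.643*1,.0,0]);c=p0[:2]-np.array([.6139-.6017,.2553-.2539])
f=lidplane(c,p0[2]-.03,p0[2]+.01)
print('lid-TCP dz',f[2]-p0[2],'center',c,np.hypot(*c),np.degrees(np.arctan2(c[1],c[0])))
# panel fine
for cam in('side',):
    p,d,m=snap(cam,'side2.png')
E
```

```text
[-53.60751554  24.92430171  13.02651666 132.77531797 121.09975782
  20.20073142 -64.57756283] [-0.79884375 -0.3604193  -1.07449889] 0.026270322420467743
lid top z 0.156162942157427 slopes deg [-0.00894012  0.06062861] 25448
lid-TCP dz -0.011892025297222164 center [0.51898595 0.24460656] 0.5737410425652639 25.235267624467298
```

View pics/side2.png

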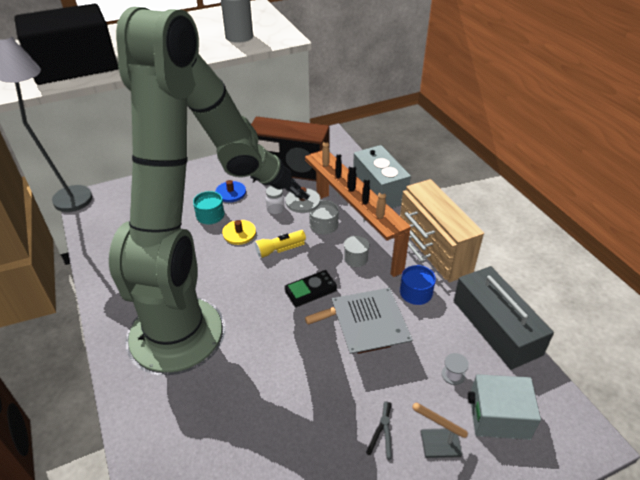

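```bash
python3 - <<'E'
from h import *
s=state();p0=np.array(s['tool_pos']);R=Ro.from_euler('xyz',s['tcp_rot'],degrees=True).as_matrix()
for frac in(.5,1):
    a=-np.radians(51.7)/18*frac;Q=Ro.from_rotvec([0,0,a]).as_matrix()
    print(frac,np.round(R.T@(Q@p0-p0),4).tolist(),np.round(R.T@[0,0,a],4).tolist())
E
```

```text
0.5 [-0.0034, -0.014, 0.0028] [0.0161, -0.0001, 0.0192]
1 [-0.0066, -0.028, 0.0054] [0.0323, -0.0002, 0.0383]
```

Request:
apply_moves([
  [-0.0034,-0.014,0.0028,0.0161,-0.0001,0.0192],
  [-0.0066,-0.028,0.0054,0.0323,-0.0002,0.0383],
  [-0.0066,-0.028,0.0054,0.0323,-0.0002,0.0383],
  [-0.0066,-0.028,0.0054,0.0323,-0.0002,0.0383],
  [-0.0066,-0.028,0.0054,0.0323,-0.0002,0.0383],
  [-0.0066,-0.028,0.0054,0.0323,-0.0002,0.0383],
  [-0.0066,-0.028,0.0054,0.0323,-0.0002,0.0383],
  [-0.0066,-0.028,0.0054,0.0323,-0.0002,0.0383],
  [-0.0066,-0.028,0.0054,0.0323,-0.0002,0.0383],
  [-0.0066,-0.028,0.0054,0.0323,-0.0002,0.0383],
])

```text
time: 9.57
tool_pos: [0.5842, -0.0271, 0.1665]
tcp_rot: [179.7, 40.1, 158.7]
contact_force: [0.3, -0.3, -1.2]
width: 0.0262
finger_force: 59.2
```

Request:
apply_moves([
  [-0.0066,-0.028,0.0054,0.0323,-0.0002,0.0383],
  [-0.0066,-0.028,0.0054,0.0323,-0.0002,0.0383],
  [-0.0066,-0.028,0.0054,0.0323,-0.0002,0.0383],
  [-0.0066,-0.028,0.0054,0.0323,-0.0002,0.0383],
  [-0.0066,-0.028,0.0054,0.0323,-0.0002,0.0383],
  [-0.0066,-0.028,0.0054,0.0323,-0.0002,0.0383],
  [-0.0066,-0.028,0.0054,0.0323,-0.0002,0.0383],
  [-0.0066,-0.028,0.0054,0.0323,-0.0002,0.0383],
  [-0.0034,-0.014,0.0028,0.0161,-0.0001,0.0192],
  [0,0,0,0,0,0],
])

```text
time: 10.82
tool_pos: [0.5212, -0.2645, 0.1668]
tcp_rot: [179.7, 40.1, 134.5]
contact_force: [-0.0, 0.1, -1.7]
width: 0.0265
finger_force: 59.2
```

```bash
cat > c.py <<'E'
from h import *
s=state();print(s['q'],s['contact_force'],s['width'],s['tool_pos'],s['tcp_rot'])
p0=np.array(s['tool_pos']);R=Ro.from_euler('xyz',s['tcp_rot'],degrees=True).as_matrix()
zh=R[:2,2]/np.linalg.norm(R[:2,2]);c=p0[:2]-.0123*zh
f=lidplane(c,p0[2]-.03,p0[2]+.01)
p,d,m=snap('wrist');W=world(m,d);Z=W[...,2]
q=W[(Z>.075)&(Z<.1)&(abs(W[...,0]-.513)<.12)&(abs(W[...,1]+.256)<.12)];print('panel z wrist',np.median(q[:,2]),len(q),np.nanpercentile(q,[2,98],axis=0))
print('center',c,'shift (world->tool) for 10mm down',R.T@[0,0,-.01],'lateral to (.5136,-.256)',R.T@[*(np.array([.5136,-.256])-c),0])
E
python3 c.py
```

```text
[-10.16531327  26.57564812  23.70027797 133.20578914 130.93900115
  16.5510088  -75.68251597] [-0.01266064  0.12522031 -1.70708954] 0.026542874248924285 [ 0.52120822 -0.26446031  0.16679342] [179.72780383  40.08261556 134.46244775]
lid top z 0.1550853924620397 slopes deg [-0.04608573  0.03512211] 25857
panel z wrist 0.08810242607698845 80748 [[ 0.41737299 -0.33274662  0.08679828]
 [ 0.60178618 -0.16139567  0.08931064]]
center [ 0.51252825 -0.25574549] shift (world->tool) for 10mm down [ 6.43891511e-03 -3.63484158e-05  7.65108169e-03] lateral to (.5136,-.256) [-0.00071335  0.00058379  0.00060311]
```

Request:
apply_moves([
  [0.0032,0,0.0038,0,0,0],
  [0.0064,0,0.0077,0,0,0],
  [0.0064,0,0.0077,0,0,0],
  [0.0064,0,0.0077,0,0,0],
  [0.0045,0,0.0054,0,0,0],
  [0.0019,0,0.0023,0,0,0],
  [0,0,0,0,0,0],
])

```text
time: 11.8
tool_pos: [0.522, -0.2639, 0.1219]
tcp_rot: [179.7, 40.1, 134.5]
contact_force: [-0.3, 0.9, 0.2]
width: 0.0266
finger_force: 59.2
```

```bash
python3 c.py
```

```text
[ -2.6743141   31.75392491  14.2102857  133.98600473 137.41219172
  23.74708945 -83.27963751] [-0.30179042  0.90771624  0.20480532] 0.02656141563278761 [ 0.52199855 -0.2638872   0.12193032] [179.71527706  40.09484599 134.52931104]
lid top z 0.11022080701484957 slopes deg [-0.03280971  0.0415864 ] 25748
panel z wrist 0.08807341859381024 106718 [[ 0.41867122 -0.33165734  0.08675493]
 [ 0.59852224 -0.15520597  0.08960036]]
center [ 0.51330548 -0.25518545] shift (world->tool) for 10mm down [ 6.44054819e-03 -3.80143658e-05  7.64969894e-03] lateral to (.5136,-.256) [-0.00060221 -0.00036378  0.00050522]
```

Request:
apply_moves([
  [0.0016,0,0.0019,0,0,0],
  [0.0013,0,0.0015,0,0,0],
  [0.0006,0,0.0008,0,0,0],
  [0.0003,0,0.0004,0,0,0],
  [0,0,0,0,0,0],
  [0,0,0,0,0,0],
])

```text
time: 12.65
tool_pos: [0.5221, -0.2638, 0.1161]
tcp_rot: [179.7, 40.1, 134.5]
contact_force: [0.3, 0.7, -0.4]
width: 0.0266
finger_force: 59.2
```

Request:
apply_moves([
  [0.0003,0,0.0004,0,0,0],
  [0.0003,0,0.0004,0,0,0],
  [0,0,0,0,0,0],
])

```text
time: 13.02
tool_pos: [0.5221, -0.2638, 0.115]
tcp_rot: [179.7, 40.1, 134.5]
contact_force: [0.4, 0.6, -0.1]
width: 0.0265
finger_force: 59.2
```

Request:
apply_moves([
  [0.0003,0,0.0004,0,0,0],
  [0,0,0,0,0,0],
  [0,0,0,0,0,0],
])

```text
time: 13.4
tool_pos: [0.5222, -0.2639, 0.1146]
tcp_rot: [179.7, 40.1, 134.5]
contact_force: [0.7, 0.3, -0.9]
width: 0.0267
finger_force: 59.2
```

Request:
apply_moves([
  [0.0003,0,0.0004,0,0,0],
  [0,0,0,0,0,0],
  [0,0,0,0,0,0],
])

```text
time: 13.78
tool_pos: [0.5222, -0.2639, 0.114]
tcp_rot: [179.7, 40.1, 134.5]
contact_force: [0.4, 0.2, -0.3]
width: 0.0266
finger_force: 59.2
```

Request:
apply_moves([
  [0.0003,0,0.0004,0,0,0],
  [0,0,0,0,0,0],
  [0,0,0,0,0,0],
])

```text
time: 14.15
tool_pos: [0.5223, -0.2639, 0.1137]
tcp_rot: [179.7, 40.1, 134.5]
contact_force: [-0.6, 0.7, 3.1]
width: 0.0268
finger_force: 59.4
```

```bash
python3 - <<'E'
from h import *
F=[]
for i in range(6):
    get_image('side');F.append(state()['contact_force'])
print(np.mean(F,0),np.std(F,0))
E
```

```text
[-1.70029439  0.89022217  3.50696192] [0.22359875 0.52364527 0.45406278]
```

Request:
apply_moves([
  [-0.0001,0,-0.0002,0,0,0],
  [0,0,0,0,0,0],
  [0,0,0,0,0,0],
])

```text
time: 14.82
tool_pos: [0.5222, -0.2639, 0.1139]
tcp_rot: [179.7, 40.1, 134.5]
contact_force: [-1.1, -0.5, 2.2]
width: 0.0264
finger_force: 59.4
```

```bash
python3 - <<'E'
from h import *
F=[]
for i in range(5):
    get_image('side');F.append(state()['contact_force'])
print(np.mean(F,0),np.std(F,0))
E
```

```text
[-0.49964929  0.40892248  2.37419728] [0.26755449 0.28555728 0.3613591 ]
```

Resting with light contact, so I open the gripper.

Request:
apply_moves([
  [0,0,0,0,0,0],
  [0,0,0,0,0,0],
  [0,0,0,0,0,0],
  [0,0,0,0,0,0],
  [0,0,0,0,0,0],
  [0,0,0,0,0,0],
  [0,0,0,0,0,0],
], claw=-1)

```text
time: 15.95
tool_pos: [0.5222, -0.2638, 0.1138]
tcp_rot: [179.7, 40.1, 134.5]
contact_force: [-0.0, -0.0, 0.5]
width: 0.0857
finger_force: 0.0
```

Request:
apply_moves([
  [0,0,-0.005,0,0,0],
  [0,0,-0.01,0,0,0],
  [0,0,-0.02,0,0,0],
  [0,0,-0.02,0,0,0],
  [0,0,-0.02,0,0,0],
  [-0.006,0,-0.017,0,0,0],
  [-0.01,0,-0.014,0,0,0],
  [-0.013,0,-0.015,0,0,0],
  [0,0,0,0,0,0],
])

```text
time: 17.08
tool_pos: [0.4832, -0.2234, 0.2261]
tcp_rot: [179.5, 40.2, 134.5]
contact_force: [0.4, 0.6, -0.6]
width: 0.0855
finger_force: 0.0
```

```bash
python3 - <<'E'
from h import *
p,d,m=snap('wrist','w5.png');W=world(m,d);X,Y,Z=W[...,0],W[...,1],W[...,2]
r=np.hypot(X-.5133,Y+.2553);q=W[(r<.07)&(Z>.096)&(Z<.112)];print('lid',len(q),np.percentile(q,[1,50,99],axis=0).round(4).tolist(),cv2.minEnclosingCircle(q[:,:2].astype(np.float32)*1000))
for c in('top','side'):
    p,d,m=snap(c,c+'5.png')
    for n in('tin','flat_tin','knob','lid'): print(c,n,[(np.round(x['location'],3).tolist(),round(x['conf'],2)) for x in place_of(c,n)[:4]])
a=cv2.imread('pics/top5.png');cv2.imwrite('pics/fin.png',np.hstack([cv2.resize(a,(400,300)),cv2.resize(cv2.imread('pics/w5.png'),(400,300))]))
E
```

```text
lid 16099 [[0.4566, -0.3085, 0.097], [0.4984, -0.241, 0.1023], [0.5658, -0.1992, 0.1084]] ((512.6427612304688, -255.83164978027344), 58.71855545043945)
top tin [([0.606, 0.257, 0.001], 0.81), ([0.728, -0.158, -0.002], 0.81), ([0.248, 0.476, -0.0], 0.79), ([0.48, 0.414, 0.006], 0.44)]
top flat_tin [([0.627, 0.05, 0.001], 0.87), ([0.625, 0.162, 0.185], 0.24)]
top knob [([0.511, -0.256, 0.102], 0.7), ([0.36, 0.574, 0.015], 0.57), ([0.31, 0.336, 0.019], 0.48)]
top lid [([0.352, 0.569, 0.004], 0.97), ([0.311, 0.34, -0.003], 0.7), ([0.626, 0.048, 0.0], 0.7), ([0.514, -0.25, 0.087], 0.58)]
side tin [([0.601, 0.252, -0.0], 0.95), ([0.246, 0.475, 0.003], 0.92), ([0.729, -0.161, 0.001], 0.65)]
side flat_tin [([0.628, 0.055, -0.001], 0.75), ([0.46, -0.129, -0.001], 0.66)]
side knob [([0.516, -0.255, 0.102], 0.56), ([0.309, 0.34, 0.015], 0.41), ([0.42, 0.204, -0.0], 0.28)]
side lid [([0.514, -0.256, 0.089], 0.9), ([0.353, 0.57, -0.0], 0.77), ([0.313, 0.336, 0.0], 0.69), ([0.429, -0.018, -0.002], 0.69)]
```

View pics/fin.png

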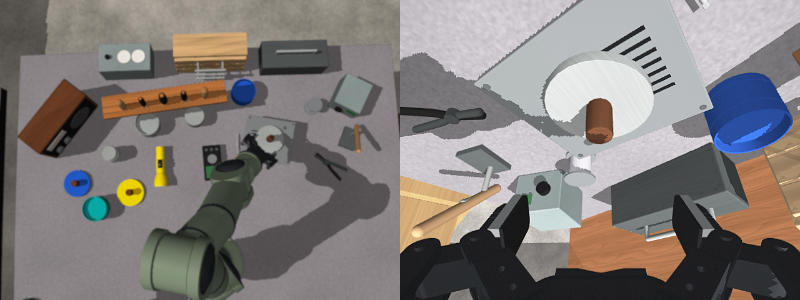

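The lid lies flat, knob up, centred on the panel (right image, about (600,95)). The open tin is still in its place at (148,125) in the left image.

```bash
python3 -c "from cell import *;print(finish_job())"
```

```text
the job is handed in; nothing more can be done
None
```

I lifted the lid off the flux tin and laid it knob up in the middle of the radio panel; the tin is still in place, no contact with the rack showed in the force readings, and the job was handed in at about 17 s of the 58 s allowed.

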